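# Set the guide on the nail-painting jig

### The job

Get the nail-painting jig ready for painting a straight tip line: pick up the steel straightedge, lay it flat on the jig's deck and set it flush along the front face of the low block, with its ends level with the block's ends. Then swing the hinged keeper bar across over the straightedge until it clicks fully home past its catch. Leave the other things on the vanity where they are.

Things in the scene. Friction and masses are not known exactly. Their poses are not given: they have to be found in the camera images.
- jig: nail-painting jig, fixed to the vanity: white deck board 175 (x) x 236 (y) x 10 mm thick; a low pale wood block 45 (x) x 200 (y) x 12 mm high stands on the deck's far half and carries a row of false nail tips (3 mm high). Origin: on the vanity top under the deck, which spans x -90 to +85 mm; x points from the open deck towards the block, y along the block, z up
- block_face (a point): point on the deck at the foot of the block's long front face, at the middle of its length (35 mm in x from the jig's origin, 10 mm above the vanity). Axes as the jig's: x points into the block, y along the face; the face runs from y = -100 to +100 mm and is 12 mm high; the open deck in front is 125 mm deep
- straightedge: loose steel straightedge, about 0.25 kg: flat blade 200 (x) x 40 (y) x 5 mm thick, with a dark upright grip rib 70 (x) x 12 (y) mm along its middle, rising to 36 mm above the blade's underside. Symmetrical, either long edge may be used. Origin: centre of the blade's underside; z up through the rib
- keeper (a joint): keeper bar's angle about its upright pivot, rad: 0 = shut at its stop, pointing straight at the block (jig +x), above the straightedge's place; it grows to 2.2 as the bar swings outward to jig -y (clockwise from above). A spring ball catch: the bar rides over it between 0.39 and 0.02 (peak at 0.20, about 2 N at the knob) and then stays home
- keeper_pivot (a point): the keeper's pivot axis at deck height: 100 mm in front of the block face and 78 mm to the jig's -y of its middle. Steel post 20 mm across and 19 mm high; the steel catch ball stands 6 mm above the deck 34 mm from this axis
- keeper_knob (a point): centre of the top of the keeper's upright finger knob, 15 mm across, 30 mm tall, 75 mm from the pivot axis and 46 mm above the deck. The aluminium bar under it is 16 mm wide, 8 to 16 mm above the deck, and reaches 99 mm from the pivot
- bottle: amber glass dropper bottle, closed, 38 mm across, 109 mm tall, standing; origin under its centre; leave alone
- tray: round green ceramic trinket tray, 110 mm across, 22 mm high; origin under its centre; leave alone
- pusher: steel cuticle pusher lying flat, about 136 mm long (x), 7 mm high; origin under its centre; leave alone
- pen0: slim black eyeliner pen lying flat, 138 mm long (x), 11 mm thick; origin under its centre; leave alone
- pen1: slim black eyeliner pen lying flat, 138 mm long (x), 11 mm thick; origin under its centre; leave alone
- pen2: slim black eyeliner pen lying flat, 138 mm long (x), 11 mm thick; origin under its centre; leave alone
- pen3: slim black eyeliner pen lying flat, 138 mm long (x), 11 mm thick; origin under its centre; leave alone
Things that resemble listed ones, but are neither listed nor needed, are in the scene too. Several things have the shape of the straightedge; the one meant has the colours described above.

How it is judged:
By the outcome, as a careful person would: the job done as asked, in the order asked, and still so for the second after the job is handed in, with the robot touching nothing.
It also fails if it takes over 67 s, if anything falls off the work surface, if the arm or the gripper's body presses on something with over 40 N, if the wrist force passes 120 N, or if a joint passes its speed limit or range.

### The arm

A 6-joint arm with a two-finger parallel gripper is mounted at the origin on the work surface. World frame = base frame: x ahead of the robot, y to its left, z up, the work surface at z = 0. Lengths are in mm, angles in rad, forces in N, time in s.
With the tool pointing down it reaches from about 275 to 750 mm from the base axis. Payload 10.2 kg.
Tool frame: the origin (TCP) lies at the very end of the fingers, on their centre line; the grasp point (between the pads) lies 19 mm behind it (ctrl.hold_point_z is the distance from the TCP to the grasp point, in mm); z points along the fingers, y is the direction in which the jaws open and shut (so a half turn about z gives the same grasp; the last joint's range is limited). The gripper opens to 85 mm and grips with 20 to 120 N. Pads are 22 mm wide; open, the fingers measure 114 mm over their backs; the gripper's body (76 mm by 85 mm) begins 54 mm behind the grasp point. The pads swing forward as they close: fully open they stand 13 mm farther back than shut.
Start: joints at [1.067, 0.313, 1.498, -0, 1.331, -0.223], TCP at [145.503, 504.44, 231.294] pointing down, gripper open.
Joint ranges: [-2.94, 2.94], [-0.97, 2.17], [0.19, 2.56], [-1.23, 4.37], [0.02, 3.11], [-2.88, 2.88]. Speed limits (rad/s): [2.39, 2.39, 3.01, 3.14, 3.14, 3.14].

### API

Orientations are given as a unit quaternion [w, x, y, z].
In Python, from rig import readout, cams, workorder, spotter, ctrl gives the robot as it stands.
- The arm moves only by the tool step_arm, never from a script. Its argument "plan" is text: rows parted by semicolons, each of 5 numbers parted by spaces: the shift along the tool's x, y, z in cm, then the turn about the tool's z in degrees, then the opening in per cent of the stroke, from 0 (shut) to 100 (fully open). In form: x y z twist gripper; .... A call has 1 to 10 rows; each row is the pose to reach, as a shift and turn from the pose commanded when the call began, along the tool's axes at that moment; what a row does not reach only later rows make up. A row lasts 1/10 s, in which the tool goes at most 50 mm and 8.59 degrees, less where a joint would pass 70% of its speed; a pose out of reach is approached as far as the arm can. A call with a gripper value outside its range is refused whole. The fingers move at their own pace and stop on an object; "grip_force" is the grip in N (left out, the last holds). Time passes only in rows, so rows that repeat a pose let the fingers close. It gives the time, the measured TCP pose, the force and the opening at its end, in the units of the state.
- readout.sense(): the state, without advancing time (a new reading comes with each control period).
- cams.capture(name): name is "scene" or "side" or "wrist"; returns (picture, depth): 400x640x3 uint8, red, green, blue; 400x640 float32, mm along the optical axis (not along the pixel's ray), 0 where there is no reading.
- cams.camera_info(name): a dict with "vfov" (degrees; the focal length in pixels is half the picture's height over the tangent of half this angle, whatever the lens; pixels are square), "cx", "cy" (the principal point, pixels), "rvec" (rotation vector, rad) and "tvec" (3), from world to camera coordinates, as OpenCV has them. Camera axes: x right, y down, z forward; pixel columns grow to the right and rows downward; lengths in mm; the calibration is good to about 2 mm. A picture is of the moment at which its call begins: read the wrist's pose just before it. camera_info takes no time and is no camera call; for the wrist camera it gives the pose at the moment of the call.
- workorder.finish_job(): hands the job in, once; it reports no verdict.
Trained networks look in the newest picture that a camera, given by its name, has taken for a name from the list of things; names that differ only in an ending like _2 or _b are one class to them, and where a whole thing is asked for, a point or a joint stands for the part that bears it (a point fixed in the world has none). Each returns a list of dicts, best first, with "conf" (0 to 1); they miss things now and then, are a little off and sometimes report something else, mostly with a low value. They report only what shows in the picture. A call takes as long as a camera call. They do not tell look-alikes from the thing itself.
- spotter.regions_of(camera, target): "pixels" (400x640 bool, what is visible of it) and "extent" ([centre column, centre row, width, height] in pixels, round what is visible of it).
The state is a dict: "time_s": time; "joints": joint angles; "dq": joint speeds; "tau": joint torques, N m; "eef_pos": TCP position; "ee_rot": TCP orientation; "force": force on the tool from outside, world axes, zero at the start; "wrist_torque": the same for the moment, N m; "grip_width": opening from 0.0 (shut) to 1.0 (fully open).
Only numpy, scipy, OpenCV 4.12 (cv2) and the standard library are available. Lean on these libraries where they do the work, as an engineer would, in place of code of your own. Each camera call takes 0.05 s, during which the arm holds its last target. There are 200 camera calls.

## Working session

There is one attempt and no reset: what is moved stays moved. The work goes in short steps, Python scripts to look and compute and a tool call to move; the robot and the scene stay as the last step left them, time stands still between calls to the robot, and variables do not carry over. Pictures are saved under pics/ and viewed, about 8 in all and at most 12, crops included, and the job is handed in when it is done.

Besides the shell and the picture viewer there is one more tool, called after "Emit:" by a JSON object that holds its "method" and its "body", one argument or row to a line. step_arm: Moves the arm, as the interface text tells. Its arguments: {"type":"object","properties":{"plan":{"type":"string"},"grip_force":{"type":"number"}},"required":["plan"]}

```bash
mkdir -p pics; cat > h.py <<'E'
import numpy as np, cv2
from rig import readout, cams, workorder, spotter, ctrl
def K(ci):
    f=200/np.tan(np.radians(ci['vfov'])/2); return f,ci['cx'],ci['cy']
def world(ci,depth):
    f,cx,cy=K(ci); v,u=np.mgrid[0:400,0:640]
    P=np.stack([(u-cx)/f*depth,(v-cy)/f*depth,depth],-1)
    R=cv2.Rodrigues(np.array(ci['rvec'],float))[0]
    return (P-np.array(ci['tvec']).ravel())@R
def proj(ci,p):
    f,cx,cy=K(ci);R=cv2.Rodrigues(np.array(ci['rvec'],float))[0]
    q=np.atleast_2d(p)@R.T+np.array(ci['tvec']).ravel()
    return np.c_[q[:,0]/q[:,2]*f+cx,q[:,1]/q[:,2]*f+cy]
def save(n,img): cv2.imwrite('pics/'+n+'.png',img[:,:,::-1])
E
python3 - <<'E'
from h import *
print(readout.sense())
out=[]
for n in("scene","side"):
    ci=cams.camera_info(n);print(n,ci)
    im,d=cams.capture(n);save(n,im);np.savez(n,im=im,d=d)
    W=world(ci,d)
    for t in("jig","straightedge","keeper_knob","bottle","tray","pusher","pen0"):
        for r in spotter.regions_of(n,t)[:4]:
            m=r['pixels']&(d>0)
            p=W[m]
            if len(p): print(t,round(r['conf'],2),np.round(r['extent']),'med',np.round(np.median(p,0)),'max',np.round(np.percentile(p,98,axis=0)),'min',np.round(np.percentile(p,2,axis=0)),im[m].mean(0).round())
E
```

```text
{'time_s': 0.0, 'joints': array([ 1.06659853e+00,  3.13488794e-01,  1.49843520e+00,  3.98653607e-06,
        1.33102286e+00, -2.23411878e-01]), 'dq': array([ 8.39534641e-05, -1.03226573e-03,  5.32755911e-04, -1.94437732e-03,
        1.16281920e-03, -9.52065064e-04]), 'tau': array([ 2.80089567e-03, -4.12270331e+01, -2.59735054e+01, -9.84315307e-05,
        4.26843268e-03,  4.63172626e-05]), 'eef_pos': array([145.37080113, 504.20109966, 230.71594336]), 'ee_rot': array([-2.42743478e-04,  1.39932657e-01,  9.90160791e-01, -6.32094744e-04]), 'force': array([-0.28295921, -0.07600099, -0.11483232]), 'wrist_torque': array([ 0.01268983, -0.05071769,  0.01330111]), 'grip_width': 0.9985971337477657}
scene {'vfov': 46.685793345550145, 'cx': 315.9335371124208, 'cy': 206.60603513675733, 'rvec': array([ 1.99161296,  1.74822421, -0.55402094]), 'tvec': array([ -53.30804057, -376.99930566, 1489.96429284])}
jig 0.67 [147. 230.  16.  46.] med [ 473. -444.    9.] max [ 540. -435.   15.] min [ 407. -453.    2.] [52. 53. 56.]
jig 0.59 [273. 230. 126.  78.] med [520. -99.  12.] max [605.  19.  28.] min [ 432
[... 2337 characters left out ...]
[48. 34. 25.]
tray 0.81 [207. 159.  35.  22.] med [467. 467.  11.] max [511. 506.  24.] min [417. 408.   2.] [47. 70. 51.]
pusher 0.6 [366. 278.  27.  29.] med [ 449. -225.   27.] max [ 463. -171.   57.] min [ 440. -267.   19.] [114. 113. 115.]
pusher 0.52 [259. 134.  24.  20.] med [688. 433.   6.] max [731. 442.  12.] min [610. 426.   0.] [90. 91. 92.]
pen0 0.66 [442. 333.  39.  40.] med [ 471. -442.    8.] max [ 536. -432.   13.] min [ 405. -451.   -3.] [33. 33. 34.]
pen0 0.63 [433. 319.  34.  42.] med [ 484. -406.    9.] max [ 552. -400.   13.] min [ 420. -412.    3.] [28. 29. 29.]
pen0 0.46 [360. 172.  19.  30.] med [755.  55.   9.] max [820.  78.  14.] min [695.  35.   4.] [36. 36. 37.]
```

```bash
python3 - <<'E'
import cv2
a=cv2.imread('pics/scene.png')[130:350,120:540];cv2.imwrite('pics/scene2.png',cv2.resize(a,(798,418),interpolation=2))
E
```

```text
(no output)
```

View pics/scene2.png

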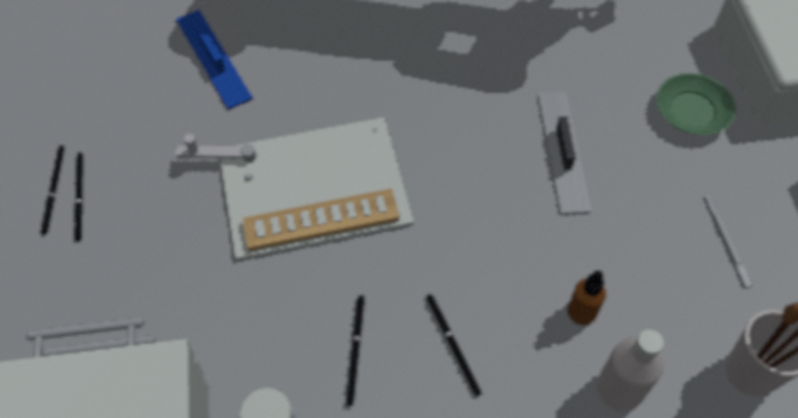

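The view shows the steel straightedge with its dark rib at crop (565,150), the blue look-alike at (215,60), and the jig in the middle. The keeper is swung out to the left, with its knob at (190,145). Next I'll fit the poses.

```bash
cat >> h.py <<'E'
def rect(p):
    (c,s,a)=cv2.minAreaRect(p.astype(np.float32)[:,:2]); a=np.radians(a)
    if s[0]<s[1]: s=s[::-1]; a+=np.pi/2
    return np.round(c,1),np.round(s,1),round(np.degrees(a)%180,2)  # dir of long axis
def near(W,xy,r): return np.hypot(W[...,0]-xy[0],W[...,1]-xy[1])<r
def fits(n,im,d):
    ci=cams.camera_info(n);W=world(ci,d);h=cv2.cvtColor(im,cv2.COLOR_RGB2HSV).astype(int);z=W[...,2];ok=d>0
    f={}
    f['wood']=ok&near(W,(550,-105),160)&(h[...,0]>8)&(h[...,0]<25)&(h[...,1]>70)
    f['deckall']=ok&near(W,(510,-105),170)&(z>6)&(z<32)
    return W,h,f
E
python3 - <<'E'
from h import *
for n in("scene","side"):
    D=np.load(n+'.npz');im,d=D['im'],D['d'];W,h,f=fits(n,im,d);z=W[...,2]
    w=f['wood']&(z>17)
    print(n,'block',w.sum(),rect(W[w]),np.median(z[w]))
    s=near(W,(505,254),125)&(abs(W[...,1]-254)<45)&(d>0)
    b=s&(z>2.5)&(z<9); r=s&(z>28)
    print(' blade',b.sum(),rect(W[b]),' rib',r.sum(),rect(W[r]),np.median(z[r]))
    k=near(W,(455,-225),75)&(z>45)&(z<70);print(' knobtop',k.sum(),W[k].mean(0).round(1))
    k=near(W,(455,-225),75)&(z>26)&(z<45);print(' post/knob',rect(W[k]))
    k=near(W,(455,-225),75)&(z>18)&(z<30);print(' bar',rect(W[k]))
    g=(abs(W[...,0]-300)<30)&(abs(W[...,1]-100)<60)&(d>0);print(' table z',np.median(z[g]))
E
```

```text
Traceback (most recent call last):
  File "h.py", line 16, in rect
    (c,s,a)=cv2.minAreaRect(p.astype(np.float32)[:,:2]); a=np.radians(a)
            ~~~~~~~~~~~~~~~^^^^^^^^^^^^^^^^^^^^^^^^^^^^
cv2.error: OpenCV(4.12.0) /io/opencv/modules/imgproc/src/convhull.cpp:143: error: (-215:Assertion failed) total >= 0 && (depth == CV_32F || depth == CV_32S) in function 'convexHull'
```

```bash
sed -i 's/cv2.minAreaRect(p.astype(np.float32)\[:,:2\])/cv2.minAreaRect(np.ascontiguousarray(p[:,:2],np.float32))/' h.py
python3 - <<'E'
from h import *
for n in("scene","side"):
    D=np.load(n+'.npz');im,d=D['im'],D['d'];W,h,f=fits(n,im,d);z=W[...,2]
    print(n,h[240,300],im[240,300],f['wood'].sum())
    w=f['wood']&(z>17)
    if w.sum(): print(n,'block',w.sum(),rect(W[w]),np.median(z[w]))
    s=near(W,(505,254),125)&(abs(W[...,1]-254)<45)&(d>0)
    b=s&(z>2.5)&(z<9); r=s&(z>28)
    print(' blade',b.sum(),rect(W[b]),' rib',r.sum(),rect(W[r]),np.median(z[r]))
    k=near(W,(455,-225),75)&(z>45)&(z<70);print(' knobtop',k.sum(),W[k].mean(0).round(1))
    k=near(W,(455,-225),75)&(z>18)&(z<30);print(' bar',rect(W[k]))
    g=(abs(W[...,0]-300)<30)&(abs(W[...,1]-100)<60)&(d>0);print(' table z',np.median(z[g]))
E
```

```text
scene [ 18  95 140] [140 119  88] 885
scene block 828 (array([576.5, -87.1]), array([197.6,  47.1]), np.float64(95.28)) 22.302341609522642
 blade 904 (array([503.5, 254.4]), array([244.6,  89.2]), np.float64(0.23))  rib 127 (array([505.4, 254.6]), array([71.4, 13.2]), np.float64(176.15)) 35.751989539212836
 knobtop 38 [ 452.5 -250.6   53.8]
 bar (array([ 461.7, -223.5]), array([108.2,  45.6]), np.float64(72.34))
 table z 0.4064921771985034
side [ 40  10 148] [146 148 142] 758
side block 683 (array([574. , -84.6]), array([201.3,  50.5]), np.float64(95.99)) 22.065693245916965
 blade 621 (array([503.6, 254.3]), array([244.7,  88.9]), np.float64(0.06))  rib 100 (array([500.6, 256.3]), array([70.7, 18.9]), np.float64(0.07)) 34.50865322697003
 knobtop 35 [ 446.7 -248.5   53.4]
 bar (array([ 451.5, -218.1]), array([106.9,  19. ]), np.float64(81.53))
 table z 0.3754336330620128
```

```bash
cat >> h.py <<'E'
from scipy.spatial.transform import Rotation as Ro
def tool():
    s=readout.sense();q=s['ee_rot'];R=Ro.from_quat([q[1],q[2],q[3],q[0]]).as_matrix()
    return s,R,np.degrees(np.arctan2(R[1,0],R[0,0]))
def go(xyz,psi):
    s,R,p=tool();d=R.T@(np.array(xyz)-s['eef_pos'])/10
    t=(p-psi+180)%360-180
    print('t %.2f'%s['time_s'],'pos',s['eef_pos'].round(1),'psi %.1f'%p,'F',s['force'].round(1),'-> shift',d.round(2),'twist %.1f'%t)
E
python3 -c "
from h import *
go((490,254,230),178)"
```

```text
t 0.80 pos [145.5 504.4 231.3] psi 163.9 F [-0.4  0.7 -0.5] -> shift [-40.04 -14.52   0.13] twist -14.1
```

Emit:
{"method": "step_arm", "body": {
  "plan": "-40 -14.5 0 -14 100;-40 -14.5 0 -14 100;-40 -14.5 0 -14 100;-40 -14.5 0 -14 100;-40 -14.5 0 -14 100;-40 -14.5 0 -14 100;-40 -14.5 0 -14 100;-40 -14.5 0 -14 100;-40 -14.5 0 -14 100;-40 -14.5 0 -14 100"
}}

```text
time_s: 1.8
eef_pos: [492.2, 251.7, 230.7]
ee_rot: [0.0, 0.02, 1.0, -0.0]
force: [0.1, -0.6, -0.4]
grip_width: 1.001
```

```bash
cat > look.py <<'E'
import sys
from h import *
n=sys.argv[1]
ci=cams.camera_info('wrist'); im,d=cams.capture('wrist'); save(n,im); np.savez(n,im=im,d=d,W=world(ci,d))
go((490,254,230),178)
E
python3 look.py w1; python3 - <<'E'
from h import *
D=np.load('w1.npz');W=D['W'];d=D['d'];z=W[...,2]
s=near(W,(503,254),130)&(abs(W[...,1]-254)<60)&(d>0)
b=s&(z>3)&(z<9); r=s&(z>31)&(z<40)
print(d.min(),b.sum(),rect(W[b]),r.sum(),rect(W[r]),np.median(z[r]))
E
```

```text
t 1.85 pos [490.7 253.1 230.8] psi 177.8 F [-0.3  0.7  0.5] -> shift [0.07 0.09 0.08] twist -0.2
0.0 3689 (array([502.5, 255.9]), array([199.9,  40. ]), np.float64(175.6)) 545 (array([502.3, 255.9]), array([69.9, 12. ]), np.float64(175.59)) 35.125518270333096
```

View pics/w1.png

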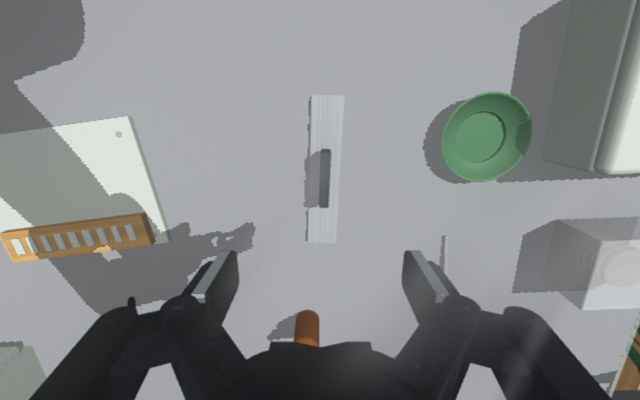

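The wrist view shows the straightedge at (325,170) with its rib clear, and the fitted size matches the given one exactly. Now the grasp.

```bash
python3 -c "
from h import *
go((502.4,255.9,18),175.6)"
```

```text
t 1.85 pos [490.7 253.1 230.8] psi 177.8 F [-0.3  0.7  0.5] -> shift [-1.18  0.33 21.28] twist 2.2
```

Emit:
{"method": "step_arm", "body": {
  "plan": "-1.2 0.3 5 2.2 100;-1.2 0.3 10 2.2 100;-1.2 0.3 14 2.2 100;-1.2 0.3 15 2.2 100;-1.2 0.3 15 2.2 100"
}}

```text
time_s: 2.35
eef_pos: [501.1, 257.3, 81.1]
ee_rot: [-0.001, 0.037, 0.999, -0.0]
force: [-0.1, 0.3, -0.4]
grip_width: 1.003
```

```bash
python3 -c "
from h import *
go((502.4,255.9,18),175.6)"
```

```text
t 2.35 pos [501.1 257.3  81.1] psi 175.8 F [-0.1  0.3 -0.4] -> shift [-0.15 -0.13  6.31] twist 0.2
```

Emit:
{"method": "step_arm", "body": {
  "plan": "-0.1 -0.1 3 0.2 100;-0.1 -0.1 5.5 0.2 100;-0.1 -0.1 6.3 0.2 100;-0.1 -0.1 6.3 0.2 60;-0.1 -0.1 6.3 0.2 30;-0.1 -0.1 6.3 0.2 0;-0.1 -0.1 6.3 0.2 0;-0.1 -0.1 6.3 0.2 0;-0.1 -0.1 6.3 0.2 0;-0.1 -0.1 6.3 0.2 0",
  "grip_force": 50
}}

```text
time_s: 3.35
eef_pos: [503.1, 255.9, 19.0]
ee_rot: [0.001, 0.039, 0.999, 0.0]
force: [-0.5, 0.5, 5.4]
grip_width: 0.124
```

Emit:
{"method": "step_arm", "body": {
  "plan": "0 0 0 0 0;0 0 0 0 0;0 0 -3 0 0;0 0 -6 0 0;0 0 -9 0 0;0 0 -12 0 0;0 0 -12 0 0;0 0 -12 0 0"
}}

```text
time_s: 4.15
eef_pos: [502.2, 255.6, 137.4]
ee_rot: [-0.001, 0.039, 0.999, -0.0]
force: [-0.4, -0.1, -3.6]
grip_width: 0.126
```

```bash
python3 -c "
from h import *
go((530,-60,230),95.5)"
```

```text
t 4.15 pos [502.2 255.6 137.4] psi 175.5 F [-0.4 -0.1 -3.6] -> shift [ -5.23 -31.25  -9.25] twist 80.0
```

Emit:
{"method": "step_arm", "body": {
  "plan": "-5 -20 -10 0 0;-5 -20 -10 0 0;-5 -20 -10 0 0;-5 -20 -10 0 0;-5 -20 -10 0 0;-5 -20 -10 0 0;-5 -20 -10 0 0;-5 -20 -10 0 0"
}}

```text
time_s: 4.95
eef_pos: [536.2, 53.4, 236.6]
ee_rot: [-0.002, 0.039, 0.999, 0.0]
force: [0.1, -0.2, -2.9]
grip_width: 0.127
```

```bash
python3 look.py w2; python3 - <<'E'
from h import *
D=np.load('w2.npz');W=D['W'];d=D['d'];im=D['im'];z=W[...,2];h=cv2.cvtColor(im,cv2.COLOR_RGB2HSV)
w=(d>0)&near(W,(575,-87),130)&(h[...,0]>8)&(h[...,0]<25)&(h[...,1]>70)&(z>19)&(z<26)
print('block',w.sum(),rect(W[w]))
dk=(d>0)&near(W,(525,-90),170)&(z>6)&(z<26);print('deck(with keeper bits)',rect(W[dk]))
k=near(W,(455,-225),80)&(z>48)&(z<62);print('knobtop',k.sum(),rect(W[k]),np.median(z[k]))
k=near(W,(455,-225),80)&(z>22)&(z<33);print('bar+post',k.sum(),rect(W[k]))
E
```

```text
t 5.00 pos [536.3  53.5 236.9] psi 175.6 F [ 0.4  0.  -2.4] -> shift [ 6.16 19.64  0.71] twist -2.4
block 3318 (array([575. , -89.3]), array([195.8,  45.5]), np.float64(95.42))
deck(with keeper bits) (array([ 561.5, -103.9]), array([265.1, 262.5]), np.float64(5.44))
knobtop 218 (array([ 450.1, -249.6]), array([15.2, 14.3]), np.float64(129.17)) 54.902502580644125
bar+post 1064 (array([ 455.1, -219.8]), array([109. ,  18.7]), np.float64(82.88))
```

View pics/w2.png

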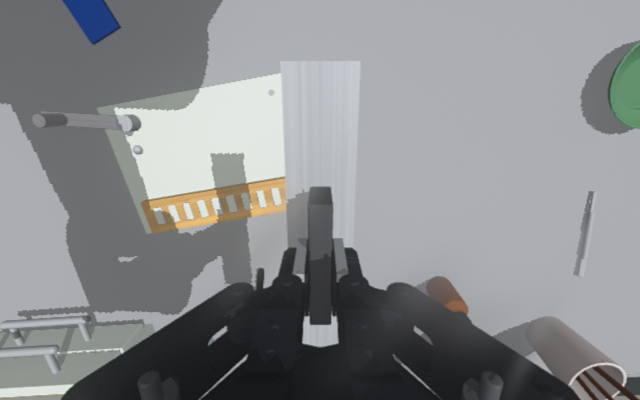

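```bash
python3 - <<'E'
from h import *
a=np.radians(95.42);ey=np.array([np.cos(a),np.sin(a)]);ex=np.array([ey[1],-ey[0]]);c=np.array([575,-88.])
for n in('w1','w2'):
    D=np.load(n+'.npz');W=D['W'];d=D['d'];im=D['im'];z=W[...,2];h=cv2.cvtColor(im,cv2.COLOR_RGB2HSV)
    w=(d>0)&near(W,(575,-87),130)&(h[...,0]>8)&(h[...,0]<25)&(h[...,1]>70)&(z>20)&(z<26)
    q=W[w][:,:2]-c; u=q@ex; v=q@ey
    print(n,'x',np.percentile(u,[0,1,2,98,99,100]).round(1),'y',np.percentile(v,[0,.5,2,98,99.5,100]).round(1),'z',np.median(z[w]))
s,R,p=tool();t=s['eef_pos'];L=(W-t)@R
m=(d>0)&(abs(L[...,0])<130)&(abs(L[...,1])<30)&(L[...,2]>8)&(L[...,2]<25)
print('blade tool-frame',m.sum(),rect(L[m]),'z',np.median(L[...,2][m]),'x',np.percentile(L[...,0][m],[0,50,99.5,100]).round(1),'y',np.percentile(L[...,1][m],[0,1,99,100]).round(1))
for x0 in(40,60,80):
    mm=m&(abs(L[...,0]-x0)<5);print(x0,L[mm][:,1].min().round(1),L[mm][:,1].max().round(1),np.median(L[mm][:,2]).round(1))
g=(d>0)&(z>20)&(z<26)
E
```

```text
w1 x [-22.8 -22.2 -22.   22.1  22.5  23.2] y [-99.3 -97.3 -95.   99.1 101.1 101.9] z 21.615214749006164
w2 x [-22.9 -22.5 -22.2  21.8  22.1  22.6] y [-99.2 -97.4 -95.2  90.6  93.7  96.6] z 21.450515815055528
blade tool-frame 12704 (array([ 9.7, -0.5]), array([181.9,  40.2]), np.float64(179.98)) z 15.032053523939108 x [-81.2  59.6 100.3 100.6] y [-20.6 -20.2  19.1  19.6]
40 -20.6 19.5 15.0
60 -20.6 19.5 15.0
80 -20.6 19.5 15.0
```

The block is fully measured (end to end −99 to +102 mm, face fit consistent), and the blade is held centred within 0.5 mm. Next I'll move over the deck.

```bash
python3 -c "
from h import *
go((518,-92.5,90),95.42)"
```

```text
t 5.00 pos [536.3  53.5 236.9] psi 175.6 F [ 0.4  0.  -2.4] -> shift [  0.66 -14.7   14.68] twist 80.2
```

Emit:
{"method": "step_arm", "body": {
  "plan": "0.7 -14.7 0 80 0;0.7 -14.7 0 80 0;0.7 -14.7 0 80 0;0.7 -14.7 0 80 0;0.7 -14.7 3 80 0;0.7 -14.7 6 80 0;0.7 -14.7 9 80 0;0.7 -14.7 12 80 0;0.7 -14.7 14.7 80 0;0.7 -14.7 14.7 80 0"
}}

```text
time_s: 6.0
eef_pos: [516.3, -91.7, 87.2]
ee_rot: [-0.004, 0.674, 0.739, -0.001]
force: [-0.4, -0.9, -3.4]
grip_width: 0.127
```

Emit:
{"method": "step_arm", "body": {
  "plan": "0 0 0 0 0;0 0 0 0 0;0 0 0 0 0"
}}

```text
time_s: 6.3
eef_pos: [518.7, -93.3, 91.7]
ee_rot: [0.0, 0.672, 0.741, 0.0]
force: [0.1, 0.7, -2.9]
grip_width: 0.127
```

```bash
python3 -c "
from h import *
go((518,-92.5,32),95.42)"
```

```text
t 6.30 pos [518.7 -93.3  91.7] psi 95.6 F [ 0.1  0.7 -2.9] -> shift [ 0.09 -0.06  5.97] twist 0.2
```

Emit:
{"method": "step_arm", "body": {
  "plan": "0.1 -0.1 3 0.2 0;0.1 -0.1 5 0.2 0;0.1 -0.1 5.9 0.2 0;0.1 -0.1 6.1 0.2 0;0.1 -0.1 6.2 0.2 0;0.1 -0.1 6.2 0.2 0"
}}

```text
time_s: 6.9
eef_pos: [517.8, -92.8, 30.2]
ee_rot: [0.001, 0.674, 0.739, 0.0]
force: [0.1, 0.3, -2.0]
grip_width: 0.12
```

Emit:
{"method": "step_arm", "body": {
  "plan": "0 0.2 0.1 0 0;0 0.5 0.1 0 0;0 0.8 0.1 0 0;0 1.1 0.1 0 0;0 1.3 0.1 0 0;0 1.3 0.1 0 0;0 1.3 0.1 0 0"
}}

```text
time_s: 7.6
eef_pos: [530.8, -91.6, 29.0]
ee_rot: [0.001, 0.674, 0.739, 0.0]
force: [-2.4, -0.0, 5.5]
grip_width: 0.123
```

```bash
python3 look.py w3; python3 - <<'E'
from h import *
go((533.1,-91.1,29.5),95.42)
E
```

```text
t 7.65 pos [530.8 -91.6  29. ] psi 95.3 F [-2.5 -0.1  4.9] -> shift [ 34.77  -0.84 -20.12] twist -82.7
t 7.65 pos [530.8 -91.6  29. ] psi 95.3 F [-2.5 -0.1  4.9] -> shift [ 0.02  0.23 -0.05] twist -0.1
```

View pics/w3.png

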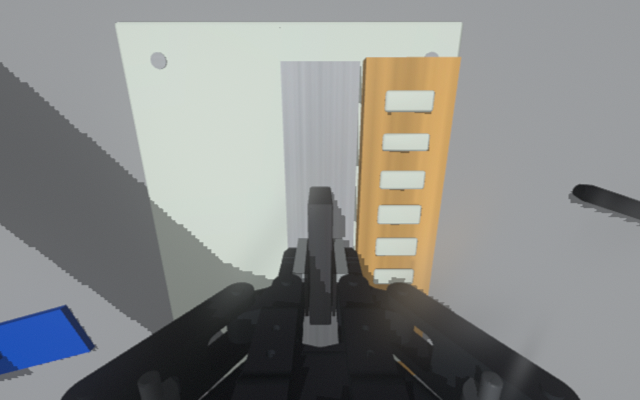

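The view shows the blade parallel to the block with about a 2 mm gap (columns 358-363). The top ends, at rows 62 and 58, are nearly level once their heights are allowed for. I'll measure the end offset.

```bash
cat > chk.py <<'E'
import sys
from h import *
D=np.load(sys.argv[1]+'.npz');W=D['W'];d=D['d'];im=D['im'];z=W[...,2];h=cv2.cvtColor(im,cv2.COLOR_RGB2HSV)
a=np.radians(95.42);ey=np.array([np.cos(a),np.sin(a)]);ex=np.array([ey[1],-ey[0]]);c=np.array([574.9,-86.7])
u=(W[...,:2]-c)@ex; v=(W[...,:2]-c)@ey
wood=(d>0)&(h[...,1]>70)&(h[...,0]>8)&(h[...,0]<25)&(z>19)&(z<26)&(abs(u)<35)&(abs(v)<115)
bl=(d>0)&(h[...,1]<60)&(z>12.7)&(z<18)&(u<-19)&(u>-75)&(abs(v)<115)
for s,m in(('block',wood),('blade',bl)):
    print(s,m.sum(),'z %.1f'%np.median(z[m]),'end+y',[np.percentile(v[m],99.8).round(1),v[m].max().round(1)],'end-y',v[m].min().round(1),rect(W[m]))
    for lo in(-90,-70,-50,40,60,80):
        mm=m&(v>lo)&(v<lo+15)
        if mm.sum()>20: print('  v',lo,'u',np.percentile(u[mm],[1,99]).round(1))
E
python3 chk.py w3
```

```text
block 14394 z 21.3 end+y [np.float64(100.1), np.float64(100.2)] end-y -99.5 (array([574.6, -86.4]), array([199.7,  45.7]), np.float64(95.36))
  v -70 u [16.3 22.1]
  v 40 u [-22.8  21.8]
  v 60 u [-22.8  21.8]
  v 80 u [-22.7  21.9]
blade 12587 z 14.2 end+y [np.float64(99.2), np.float64(99.7)] end-y -82.9 (array([530.5, -82.5]), array([182.6,  42.2]), np.float64(95.52))
  v -90 u [-57.  -32.8]
  v -70 u [-56.1 -33.7]
  v 40 u [-64.4 -25.2]
  v 60 u [-64.4 -25.1]
  v 80 u [-64.5 -25.2]
```

Emit:
{"method": "step_arm", "body": {
  "plan": "0 0.1 0 0 0;0 0.2 0 0 0;0 0.3 0 0 0;0 0.4 0 0 0;0 0.4 0 0 0;0 0.4 0 0 0"
}}

```text
time_s: 8.25
eef_pos: [533.0, -91.4, 29.0]
ee_rot: [-0.001, 0.673, 0.739, -0.001]
force: [-13.9, -2.5, 14.1]
grip_width: 0.125
```

Emit:
{"method": "step_arm", "body": {
  "plan": "0 -0.1 -0.05 0 0;0 -0.2 -0.1 0 0;0 -0.2 -0.1 0 0;0 -0.2 -0.1 0 30;0 -0.2 -0.1 0 30;0 -0.2 -0.1 0 30;0 -0.2 -0.1 0 30"
}}

```text
time_s: 8.95
eef_pos: [532.4, -91.3, 29.4]
ee_rot: [0.0, 0.674, 0.739, 0.0]
force: [-0.6, 0.5, 0.2]
grip_width: 0.301
```

Emit:
{"method": "step_arm", "body": {
  "plan": "0 0 -3 0 30;0 0 -7 0 30;0 0 -12 0 30;0 0 -16 0 30;0 0 -19 0 30;0 0 -20 0 30;0 0 -20 0 30;0 0 -20 0 30"
}}

```text
time_s: 9.75
eef_pos: [531.7, -91.1, 227.5]
ee_rot: [-0.001, 0.674, 0.739, -0.0]
force: [-0.8, -0.5, -0.5]
grip_width: 0.303
```

```bash
python3 look.py w4; python3 chk.py w4; python3 - <<'E'
from h import *
D=np.load('w4.npz');W=D['W'];d=D['d'];z=W[...,2]
k=(d>0)&near(W,(455,-225),80)&(z>50)&(z<62);print('knobtop',k.sum(),k.sum() and rect(W[k]))
E
```

```text
t 9.80 pos [531.6 -91.1 227.4] psi 95.3 F [ 0.7  0.2 -0.7] -> shift [34.74 -0.96 -0.21] twist -82.7
block 4084 z 21.3 end+y [np.float64(99.2), np.float64(99.2)] end-y -99.8 (array([574.8, -87. ]), array([199. ,  45.1]), np.float64(95.43))
  v -90 u [-22.4  21.9]
  v -70 u [-21.5  21.9]
  v -50 u [-21.9  22. ]
  v 40 u [-22.3  21.9]
  v 60 u [-21.5  21.7]
  v 80 u [-21.9  21.8]
blade 4238 z 14.2 end+y [np.float64(99.6), np.float64(99.6)] end-y -100.4 (array([532.2, -91.1]), array([200.1,  40.4]), np.float64(95.42))
  v -90 u [-62.9 -23.3]
  v -70 u [-62.5 -23.7]
  v -50 u [-62.3 -22.8]
  v 40 u [-62.1 -23. ]
  v 60 u [-62.9 -23.3]
  v 80 u [-62.5 -22.8]
knobtop 43 (array([ 448.7, -245.1]), array([12.9,  5.2]), np.float64(19.63))
```

View pics/w4.png

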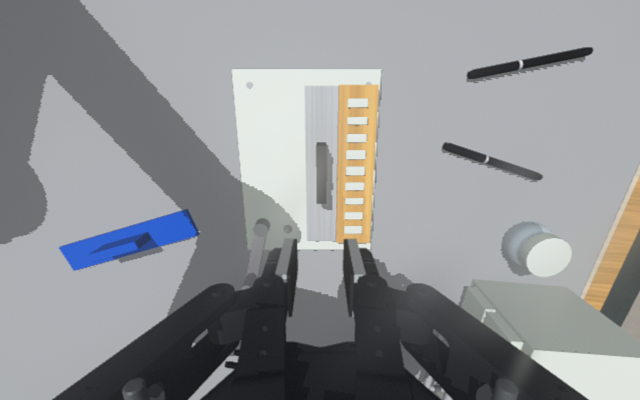

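The view shows the straightedge flush against the block. The blade spans −100.4 to 99.6 mm and the block ±99.5 mm, with no measurable gap. Next is the keeper: its knob is at (450,-249.6), which puts the bar at about 1.80 rad.

```bash
python3 -c "
from h import *
go((450.1,-249.6,130),82.1)"
```

```text
t 9.80 pos [531.6 -91.1 227.4] psi 95.3 F [ 0.7  0.2 -0.7] -> shift [-15.05  -9.56   9.74] twist 13.2
```

Emit:
{"method": "step_arm", "body": {
  "plan": "-15 -9.6 0 13 30;-15 -9.6 0 13 30;-15 -9.6 0 13 30;-15 -9.6 4 13 30;-15 -9.6 8 13 30;-15 -9.6 9.7 13 30;-15 -9.6 9.7 13 30;-15 -9.6 9.7 13 30"
}}

```text
time_s: 10.6
eef_pos: [450.6, -249.4, 132.2]
ee_rot: [-0.0, 0.753, 0.658, -0.0]
force: [-0.5, -0.1, 0.7]
grip_width: 0.297
```

```bash
python3 look.py w5; python3 - <<'E'
from h import *
go((450.1,-249.6,34),82.1)
for n in('scene','side'):
    ci=cams.camera_info(n);im,d=cams.capture(n);W=world(ci,d);z=W[...,2]
    k=(d>0)&near(W,(449,-250),30)&(z>48)&(z<60);print(n,k.sum(),k.sum() and W[k].mean(0).round(1))
D=np.load('w5.npz');save('w5s',cv2.resize(D['im'],(400,250)))
E
```

```text
t 10.65 pos [ 450.9 -249.6  132.9] psi 82.3 F [ 0.8 -0.   0.1] -> shift [50.43 -2.84 -9.74] twist -95.7
t 10.65 pos [ 450.9 -249.6  132.9] psi 82.3 F [ 0.8 -0.   0.1] -> shift [-0.01 -0.09  9.89] twist 0.2
scene 34 [ 451.9 -250.6   54.3]
side 29 [ 447.8 -247.9   53.6]
```

View pics/w5.png

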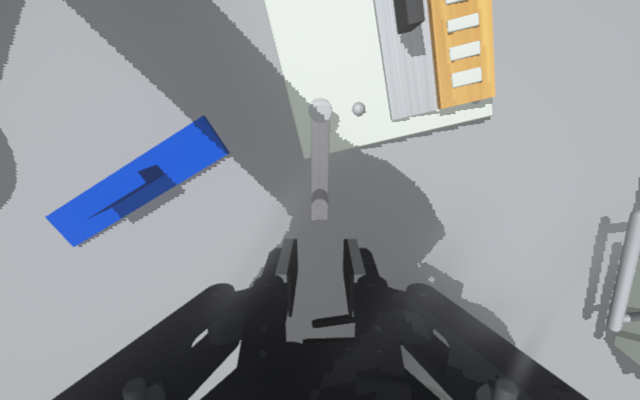

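The keeper lies in line with the tool. The knob is at (319,203), midway between the fingers, and the catch ball is at (358,108). I'll descend around the knob and refine the pivot.

Emit:
{"method": "step_arm", "body": {
  "plan": "0 -0.05 4 0 30;0 -0.05 7 0 30;0 -0.05 9 0 30;0 -0.05 9.8 0 30;0 -0.05 9.8 0 24;0 -0.05 9.8 0 24"
}}

```text
time_s: 11.35
eef_pos: [450.7, -249.9, 35.5]
ee_rot: [0.001, 0.753, 0.658, 0.0]
force: [0.5, -0.0, 0.3]
grip_width: 0.244
```

```bash
python3 - <<'E'
from h import *
D=np.load('w5.npz');W=D['W'];d=D['d'];z=W[...,2]
k=(d>0)&near(W,(460,-176),14)&(z>27.3)&(z<34);print('post',k.sum(),k.sum() and rect(W[k]),np.median(z[k]))
k=(d>0)&near(W,(450,-249.6),14)&(z>50)&(z<60);print('knob',k.sum(),k.sum() and rect(W[k]))
k=(d>0)&near(W,(490,-173),14)&(z>12.5)&(z<20);print('ball',k.sum(),W[k].mean(0))
s,R,p=tool();print(s['eef_pos'],p,s['force'],s['grip_width'])
P=np.array([460.3,-175.9]);f0=-97.9;r=75
c0=P+r*np.array([np.cos(np.radians(f0)),np.sin(np.radians(f0))])
for f in range(-98,8,7):
    c=P+r*np.array([np.cos(np.radians(f)),np.sin(np.radians(f))])
    print(f,c.round(1))
E
```

```text
post 403 (array([ 460. , -175.8]), array([18.9, 18.9]), np.float64(125.98)) 28.280207900089607
knob 255 (array([ 449.5, -249.5]), array([14.3, 14.2]), np.float64(38.2))
ball 105 [ 493.62041399 -179.01096859   13.98880725]
[ 450.68115339 -249.91200611   35.53094854] 82.31826281960595 [ 0.51279722 -0.01844039  0.28383839] 0.2437219360107015
-98 [ 449.9 -250.2]
-91 [ 459.  -250.9]
-84 [ 468.1 -250.5]
-77 [ 477.2 -249. ]
-70 [ 486.  -246.4]
-63 [ 494.3 -242.7]
-56 [ 502.2 -238.1]
-49 [ 509.5 -232.5]
-42 [ 516.  -226.1]
-35 [ 521.7 -218.9]
-28 [ 526.5 -211.1]
-21 [ 530.3 -202.8]
-14 [ 533.1 -194. ]
-7 [ 534.7 -185. ]
0 [ 535.3 -175.9]
7 [ 534.7 -166.8]
```

Emit:
{"method": "step_arm", "body": {
  "plan": "0.04 0.78 0 -6 24;0.16 1.56 0 -12 24;0.37 2.32 0 -18 24;0.65 3.05 0 -24 24;1.0 3.75 0 -30 24;1.43 4.41 0 -36 24;1.93 5.02 0 -42 24;2.48 5.57 0 -48 24;3.09 6.07 0 -54 24;3.75 6.5 0 -60 24"
}}

```text
time_s: 12.35
eef_pos: [520.4, -221.2, 35.9]
ee_rot: [0.001, 0.321, 0.947, -0.0]
force: [-1.0, -0.2, -0.1]
grip_width: 0.243
```

```bash
python3 - <<'E'
from h import *
P=np.array([460.,-175.8]);
for f in(-38,-18,5.4):
    c=P+75*np.array([np.cos(np.radians(f)),np.sin(np.radians(f))]);go((*c,35),f+180)
    s,R,p=tool();v=s['eef_pos'][:2]-P;print(np.hypot(*v),np.degrees(np.arctan2(v[1],v[0])))
E
```

```text
t 12.35 pos [ 520.4 -221.2   35.9] psi 142.6 F [-1.  -0.2 -0.1] -> shift [ 0.06 -0.14  0.08] twist 0.6
75.56607645374054 -36.95056072644209
t 12.35 pos [ 520.4 -221.2   35.9] psi 142.6 F [-1.  -0.2 -0.1] -> shift [0.48 2.43 0.08] twist -19.4
75.56607645374054 -36.95056072644209
t 12.35 pos [ 520.4 -221.2   35.9] psi 142.6 F [-1.  -0.2 -0.1] -> shift [2.06 5.04 0.08] twist -42.8
75.56607645374054 -36.95056072644209
```

Emit:
{"method": "step_arm", "body": {
  "plan": "0.07 1.04 0 -8 24;0.29 2.07 0 -16 24;0.65 3.05 0 -24 24;1.0 3.75 0 -30 24;1.43 4.41 0 -36 24;1.93 5.02 0 -42 24;2.1 5.2 0 -42 24;2.29 5.4 0 -42 24;2.29 5.4 0 -42 24"
}}

```text
time_s: 13.25
eef_pos: [535.1, -165.4, 35.4]
ee_rot: [0.001, -0.036, 0.999, -0.001]
force: [1.0, -3.6, 2.1]
grip_width: 0.239
```

```bash
python3 - <<'E'
from h import *
P=np.array([460.,-175.8]);f=5.4
c=P+75*np.array([np.cos(np.radians(f)),np.sin(np.radians(f))]);go((*c,35),f+180)
for n in('scene','side'):
    ci=cams.camera_info(n);im,d=cams.capture(n);W=world(ci,d);z=W[...,2];save('k_'+n,im)
    uv=proj(ci,[[*c,56],[*P,29]]).round();print(n,uv.tolist())
E
```

```text
t 13.25 pos [ 535.1 -165.4   35.4] psi -175.8 F [ 1.  -3.6  2.1] -> shift [ 0.07 -0.33  0.04] twist -1.2
scene [[253.0, 227.0], [250.0, 208.0]]
side [[372.0, 241.0], [355.0, 266.0]]
```

Emit:
{"method": "step_arm", "body": {
  "plan": "0 0.1 0 -1 24;0 0.2 0 -1 24;0 0.3 0 -1 24;0 0.3 0 -1 24"
}}

```text
time_s: 13.75
eef_pos: [535.0, -164.6, 35.4]
ee_rot: [0.001, -0.046, 0.999, -0.003]
force: [-0.7, -17.8, 1.4]
grip_width: 0.245
```

Only 0.8 mm of travel for 18 N, so the bar is hard against its stop. I'll unload, lift straight up and check.

Emit:
{"method": "step_arm", "body": {
  "plan": "0 -0.2 0 0 24;0 -0.4 0 0 24;0 -0.5 0 0 27;0 -0.5 -3 0 30;0 -0.5 -7 0 30;0 -0.5 -12 0 30;0 -0.5 -16 0 30;0 -0.5 -19 0 30;0 -0.5 -19 0 30"
}}

```text
time_s: 14.65
eef_pos: [535.8, -166.4, 228.4]
ee_rot: [0.003, -0.046, 0.999, -0.002]
force: [0.4, 0.4, -0.4]
grip_width: 0.3
```

Emit:
{"method": "step_arm", "body": {
  "plan": "-4 4 -1 0 30;-8 8 -1 0 30;-8 10 -1 0 30;-8 10 -1 0 30;-8 10 -1 0 30;-8 10 -1 0 30"
}}

```text
time_s: 15.25
eef_pos: [604.5, -60.0, 233.7]
ee_rot: [-0.001, -0.046, 0.999, 0.0]
force: [-0.7, 0.1, -0.4]
grip_width: 0.301
```

```bash
python3 look.py w6; python3 chk.py w6; python3 - <<'E'
from h import *
D=np.load('w6.npz');W=D['W'];d=D['d'];z=W[...,2]
k=(d>0)&near(W,(534,-169),40)&(z>50)&(z<62);c,s,_=rect(W[k]);print('knob',k.sum(),c,s)
k=(d>0)&near(W,(460,-176),14)&(z>27.3)&(z<34);p=rect(W[k]);print('post',p)
v=c-p[0];print('keeper angle rad',np.radians(5.42)-np.arctan2(v[1],v[0]),np.hypot(*v))
E
```

```text
t 15.30 pos [604.6 -60.2 233.9] psi -174.8 F [-0.4 -0.6 -0.3] -> shift [ 8.54 32.33  0.41] twist 7.2
block 4408 z 21.2 end+y [np.float64(99.1), np.float64(99.5)] end-y -100.4 (array([575.1, -87.1]), array([199.9,  44.5]), np.float64(95.33))
  v -90 u [-22.1  22.1]
  v -70 u [-22.1  22.1]
  v -50 u [-22.   22.1]
  v 40 u [-21.9  22.3]
  v 60 u [-21.8  22.3]
  v 80 u [-21.8  22.2]
blade 4243 z 14.2 end+y [np.float64(98.6), np.float64(99.0)] end-y -101.3 (array([533. , -91.9]), array([200.3,  39.4]), np.float64(95.34))
  v -70 u [-62.  -23.9]
  v -50 u [-62.  -23.8]
  v 40 u [-61.8 -22.6]
  v 60 u [-61.8 -22.6]
  v 80 u [-61.8 -22.6]
knob 167 [ 535.  -168.9] [13.9 13.9]
post (array([ 460.7, -176.2]), array([18.9, 18.5]), np.float64(116.43))
keeper angle rad -0.0033391684896633828 74.65775244406974
```

View pics/w6.png

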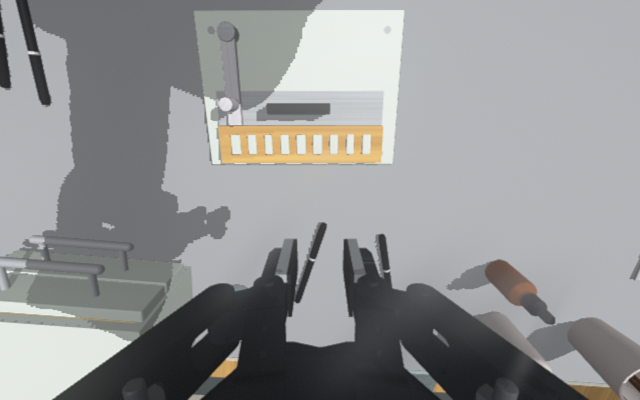

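The view shows the keeper shut across the straightedge (knob at (226,104)), the blade against the block and nothing else disturbed. I'm handing in.

```bash
python3 -c "
from h import *
print(workorder.finish_job(), readout.sense()['time_s'])"
```

```text
the job is handed in; nothing more can be done
the job is handed in; nothing more can be done
```

The job is handed in. The steel straightedge lies flat on the deck, flush along the block's front face, and the keeper bar is shut over it.

- **Straightedge:** it met the face with a firm stop at about 14 N. The last look found it parallel to the block to within the measurement, about 0.1°. Its ends are within about 1 mm of the block's (offsets of 0.5 and 0.9 mm). The gap readings along the face stayed within the camera's noise of 1–2 mm.
- **Keeper:** I swung it in by its knob from about 1.80 rad. It then gave only 0.8 mm under about 18 N, so it was hard on its stop. With the robot clear, I measured its angle at −0.003 rad, past the catch.
- **Everything else:** I touched nothing else, and nothing visible in the last picture had shifted. It did not show the tray. The arm clock read about 15 s at the last look, well under the 67 s limit.

No check failed. The scene and side cameras put the straightedge, block and knob 2–6 mm apart from each other, so I worked from the closer wrist-camera views, which matched the given sizes.

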